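Load a test coupon into the hinge drilling jig

ROBOT

A 7-joint arm with a two-finger parallel gripper is mounted at the origin on a cart in front of the work surface, level with it; the furniture and walls round the work are solid. World frame = base frame: x ahead of the robot, y to its left, z up, the work surface at z = 0. Lengths are in mm, angles in rad, forces in N, time in s.
With the tool pointing down it reaches from about 400 to 850 mm from the base axis. Payload 4.4 kg.
Tool frame: the origin (TCP) lies at the very end of the fingers, on their centre line; the grasp point (between the pads) lies 19 mm behind it; z points along the fingers, y is the line along which they close (so a half turn about z gives the same grasp; the last joint's range is limited). The gripper opens to 94 mm and grips with 3 to 60 N. Pads are 16 mm wide; open, the fingers measure 119 mm over their backs; the gripper's body (75 mm by 177 mm) begins 78 mm behind the grasp point.
Start: joints at [-1.197, 0.628, 0.038, 1.517, -0.027, 0.996, -0.02], TCP at [276.721, 588.17, 176.678] pointing down, gripper open.
Joint ranges: [-3.06, 3.06], [-0.37, 2.12], [-1.25, 1.32], [0.18, 2.47], [-1.1, 4.24], [0.23, 1.98], [-2.94, 2.94]. Speed limits (rad/s): [2.57, 2.57, 3.14, 3.14, 3.14, 3.14, 3.14].

INTERFACE

Orientations are given as [roll, pitch, yaw] about the fixed x, y, z axes, in that order (R = Rz(yaw) Ry(pitch) Rx(roll)).
In Python, from cell import env gives the robot as it stands.
- The arm moves only by the tool play_rows, never from a script. Its argument "moves" is a list of rows, each a list of 4 numbers: the shift along the tool's x, y, z in m, then the turn about the tool's z in degrees. A call has exactly 8 rows; each row is the pose to reach, as a shift and turn from the pose commanded when the call began, along the tool's axes at that moment; what a row does not reach only later rows make up. A row lasts 1/10 s, in which the tool goes at most 50 mm and 8.59 degrees, less where a joint would pass 70% of its speed; a pose out of reach is approached as far as the arm can. A call with a gripper value outside its range is refused whole. "jaw" is the closure, from 0 (fully open) to 1 (shut), set as the call begins (left out, the last holds). The fingers move at their own pace and stop on an object; the grip force is fixed at half the most. Time passes only in rows, so rows that repeat a pose let the fingers close, or fill a call up. It gives the time, the measured TCP pose, the force, the opening and the grip force at its end, in the units of the state.
- env.state(): the state, without advancing time (a new reading comes with each control period).
- env.camera(name): name is "scene" or "top" or "wrist"; returns a dict with "color" (400x640x3 uint8, red, green, blue), "fx", "fy", "cx", "cy" (pixels), "R" (3x3) and "t" (3): a world point X has camera coordinates R X + t; the wrist camera has in their place "hand_eye" (4x4, takes a point from camera to tool coordinates, whose origin is the TCP and whose axes are the flange's). Camera axes: x right, y down, z forward; pixel columns grow to the right and rows downward; lengths in mm; the calibration is good to about 2 mm. A picture is of the moment at which its call begins: read the wrist's pose just before it. There is no depth.
- env.close_job(): hands the job in; it is judged then, once.
The state is a dict: "time_s": time; "joint_pos": joint angles; "dq": joint speeds; "effort": joint torques, N m; "tcp_pos": TCP position; "orientation": TCP orientation; "wrist_force": force on the tool from outside, world axes, zero at the start; "torque": the same for the moment, N m; "opening": opening from 0.0 (shut) to 1.0 (fully open); "gripper_force": force on a finger pad.
Only numpy, scipy, OpenCV 4.12 (cv2) and the standard library are available. Lean on these libraries where they do the work, as an engineer would, in place of code of your own. Each camera call takes 0.05 s, during which the arm holds its last target. There are 200 camera calls.

TASK

Load the flat acetate test coupon into the drilling jig for a trial hole: with one fingertip press the spring clip's long tail down so that its rubber foot lifts, keep it pressed, and with the other fingertip push the coupon along the stage, under the raised foot, until it is fully home against the stop block. Only then let the tail come up so that the foot clamps the coupon, and move clear. Nothing is to be picked up or lifted, and the things lying beside the jig stay where they are.

Things in the scene. Friction and masses are not known exactly. Their poses are not given: they have to be found in the camera images.
- jig: drilling jig fixed to the bench: dark steel base 176 x 98 x 14 mm with a flat aluminium stage on it, top 32 mm above the bench. Origin on the bench under the stage's centre line; x runs along the stage toward the stop block (loading direction), y to the left, z up. Stage: x -85 to 75, y -30 to 30 mm. Two rails 7 mm high, x -22 to 45 mm, 44 mm apart, flared mouths back to x -32 mm
- stop (a point): centre of the lower edge of the dark stop block's face, on the stage (jig x 45 mm, y 0). The block is 28 x 56 mm and 26 mm high above the stage; its nose with two brass drill bushings overhangs the stage 10 mm toward the loading end, 14 mm above it
- coupon: flat brown acetate plate, 50 mm along x, 40 mm along y, 8 mm thick, 24 to 42 g, small dark holes near its rear edge; origin at the centre of its underside, z up. It starts on the stage between the rails (2 mm play a side), its x along the jig's x within 0.03 rad, its front edge 9 to 25 mm short of the clip's foot. The rear edge, which is pushed, is at its own x -25 mm
- seat (a point): point on the stage's top where the coupon's origin lies when the coupon is fully home against the stop block (jig x 20 mm, y 0)
- clip (a joint): angle of the spring clip about its hinge rod, rad: 0 at rest (foot 3 to 5 mm above the stage, in the coupon's way), grows as the tail is pressed, end stop 0.34. Above 0.14 the foot clears the coupon by 1.5 mm or more; about 0.1 when the foot rests on the coupon. Springs back when let go; pressing takes 4 to 8 N at the tail's middle line
- clip_tail (a point): middle of the tail's top: a smooth steel strip right of the stage, 88 mm along jig x (-88 to 0) and 32 mm wide (jig y about -49 to -80, this point -66). At rest this point is 9 mm above the stage's top and sinks 3 mm per 0.1 rad (5 mm above it at 0.16, 3 at 0.22, 1 at 0.28), so a fingertip at that height also meets the coupon's rear edge. A fingertip may slide along it while pressing
- clip_hinge (a point): point on the hinge rod's axis: the rod runs parallel to jig x, x -85 to 33 mm, at jig y -36 mm, 10 mm above the stage, between the tail and the stage; its lugs reach 17 mm above the stage
- clip_foot (a point): centre of the underside of the clip's rubber foot (12 mm along jig x, 14 mm along y), at jig x 26 mm, y about 7 mm. The foot's near face is at jig x 20 mm; its steel arm, 15 mm wide, crosses from the hinge rod over the right rail, about 15 to 20 mm above the stage
- lens_clock: bystander: round dial gauge with three feet, 72 x 50 x 12 mm, lying on the bench to the left of the jig
- tweezers: bystander: steel tweezers 120 mm long, 13 mm wide, 9 mm high, lying on the bench to the left of the jig
- nose_pad_tin: bystander: round tin, 54 mm across and 22 mm high, standing on the bench to the right of the jig's far end
There are look-alikes about, which are no part of the job. What is meant by the coupon is not turquoise, and is the smaller of those in its own colour.

How it is judged (in metres and radians):
On the way, in this order (a step that is already met when the one before it is completed fails the run):
1. the clip's tail is pressed and its foot raised while the coupon is still short of the foot (value of joint clip above 0.12 rad and x of coupon in the frame of jig below -0.003 m), for 0.1 s.
2. the coupon is fully home against the stop block with the foot still held up (value of joint clip above 0.112 rad and x of coupon in the frame of jig above 0.0175 m), for 0.1 s.
At the end, for the whole second after the job is handed in: The coupon lies flat on the stage with its front edge within 2.5 mm of the stop block, its origin within 4 mm of the seat, square within 0.09 rad, at rest; the clip has been let go and its foot rests on the coupon (joint 0.07 to 0.115 rad) (horizontal distance between coupon and seat below 0.004 m and x of coupon in the frame of jig above 0.0175 m and angle between the x axis of coupon and the x axis of jig, either way round below 0.09 rad and angle between coupon's own z axis and vertical below 0.05 rad and value of joint clip between 0.07 and 0.115 rad and linear speed of coupon below 0.005 m/s); the robot touches nothing.
It fails at once if the coupon is lifted or tipped off the stage (height (world z) of coupon above 0.039 m or height (world z) of coupon below 0.026 m or angle between coupon's own z axis and vertical above 0.25 rad).
It fails at once if a thing lying beside the jig is displaced by more than 10 mm (distance of any of lens_clock, tweezers, nose_pad_tin from where it was at the start of the episode above 0.01 m).
It also fails if it takes over 37 s, if anything falls off the work surface, if the arm or the gripper's body presses on something with over 40 N, if the wrist force passes 120 N, or if a joint passes its speed limit or range.

## Working session

There is one attempt and no reset: what is moved stays moved. The work goes in short steps, Python scripts to look and compute and a tool call to move; the robot and the scene stay as the last step left them, time stands still between calls to the robot, and variables do not carry over. Pictures are saved under pics/ and viewed, at most 10 in all, crops included, and the job is handed in when it is done.

Besides the shell and the picture viewer there is one more tool, called after "Request:" by a JSON object that holds its "name" and its "arguments". play_rows: Moves the arm, as the interface text tells. Its arguments: {"type":"object","properties":{"moves":{"type":"array","items":{"type":"array","items":{"type":"number"}}},"jaw":{"type":"number"}},"required":["moves"]}

```bash
mkdir -p pics; python3 - <<'E'
from cell import env
import cv2,pickle
s=env.state();print(s)
d={}
for n in("scene","top"):
    c=env.camera(n);d[n]=c;cv2.imwrite(f"pics/{n}0.png",c["color"][:,:,::-1])
    print(n,c["fx"],c["cx"],c["cy"],c["R"],c["t"])
pickle.dump(d,open("d.pkl","wb"))
E
```

```text
{'time_s': 0.0, 'joint_pos': array([-1.19680423,  0.62936153,  0.03844734,  1.51835315, -0.026965  ,
        0.9962989 , -0.01995201]), 'dq': array([-4.56902130e-04, -1.55134499e-03,  6.93371724e-04, -7.81979993e-05,
       -5.34240064e-05, -4.33326618e-04,  2.42582540e-03]), 'effort': array([-1.32606006e-04, -5.49731112e+01,  1.14300907e+00, -1.86637652e+01,
       -5.24165737e-02,  2.36996915e-02,  1.70669477e-04]), 'tcp_pos': array([276.41936953, 587.49769184, 175.74906676]), 'orientation': array([-3.13969071e+00,  5.80744575e-05,  2.70186363e+00]), 'wrist_force': array([-0.41566884,  0.8046727 ,  0.22100744]), 'torque': array([-0.01896493,  0.04031799,  0.03953259]), 'gripper_force': 0.0, 'opening': 1.0020381633237836}
scene 458.8951749976015 316.69783040339195 201.64099969256512 [[-0.6310552  -0.77551287 -0.0186848 ]
 [-0.40820613  0.35245729 -0.84210547]
 [ 0.65964922 -0.52378778 -0.53898911]] [255.34363361 319.40297435 447.13310425]
top 387.271814408555 321.70865772474343 199.0493791150041 [[ 0.00282458 -0.99988173 -0.01511785]
 [-0.99710063 -0.00166648 -0.07607603]
 [ 0.07604184  0.01528891 -0.99698741]] [-116.04781637  550.80029121  881.95612289]
```

View pics/scene0.png

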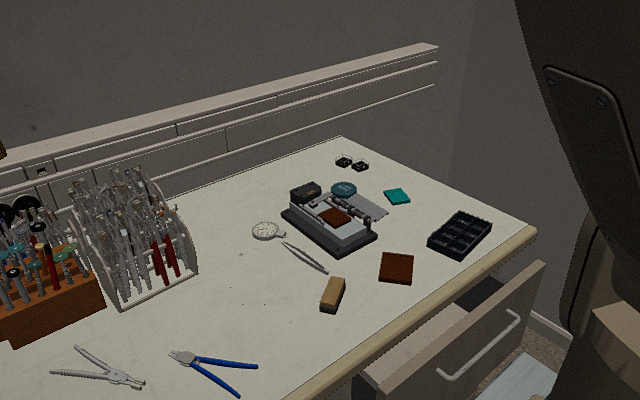

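View pics/top0.png

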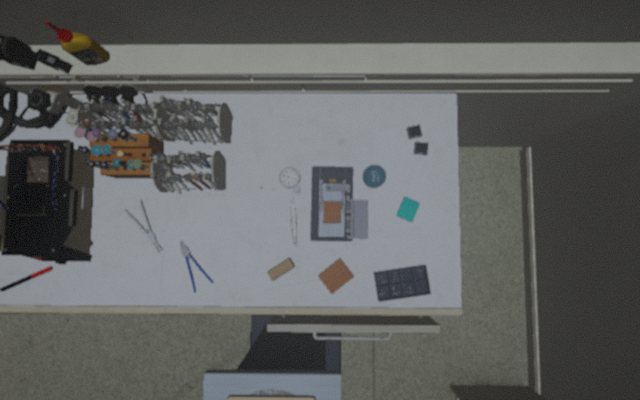

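Top view: the brown plates are the one in the jig (332,212) and a larger one on the bench (336,276). There is also a turquoise one at (408,209). The smaller brown plate, on the stage between the rails, fits the description. I'll confirm it in a crop and measure the jig.

```bash
cat > h.py <<'E'
import numpy as np,cv2,pickle
def ray(c,uv,z):
    d=np.array([(uv[0]-c["cx"])/c["fx"],(uv[1]-c["cy"])/c["fy"],1.])
    o=-c["R"].T@c["t"]; w=c["R"].T@d
    return o+w*(z-o[2])/w[2]
def big(m):
    cs,_=cv2.findContours(m.astype(np.uint8),cv2.RETR_EXTERNAL,cv2.CHAIN_APPROX_NONE)
    return max(cs,key=cv2.contourArea)
E
python3 - <<'E'
from h import *
d=pickle.load(open("d.pkl","rb"))
c=d["top"];im=c["color"]
cv2.imwrite("pics/crop1.png",cv2.resize(im[155:255,270:430,::-1],None,fx=5,fy=5,interpolation=cv2.INTER_CUBIC))
s=d["scene"]["color"]
cv2.imwrite("pics/crop2.png",cv2.resize(s[170:270,270:400,::-1],None,fx=6,fy=6,interpolation=cv2.INTER_CUBIC))
h=cv2.cvtColor(im,cv2.COLOR_RGB2HSV)
m=np.zeros(im.shape[:2],np.uint8);m[195:230,315:350]=1
br=(h[...,0]<20)&(h[...,1]>100)&(m>0)
r=cv2.minAreaRect(big(br));print("coupon",r)
for p in cv2.boxPoints(r):print(ray(c,p,40).round(1))
print(ray(c,r[0],40))
m[:]=0;m[160:246,305:356]=1
dk=(im.max(2)<95)&(m>0)
pts=np.argwhere(dk)[:,::-1].astype(np.float32)
r=cv2.minAreaRect(big(dk));print("base",r)
for p in cv2.boxPoints(r):print(ray(c,p,14).round(1))
E
```

```text
coupon ((328.8823547363281, 204.5294189453125), (4.365641117095947, 5.335783958435059), 75.96376037597656)
[ 540.4 -124.4   40. ]
[ 543.4 -136.1   40. ]
[ 533.7 -138.6   40. ]
[ 530.8 -126.8   40. ]
[ 537.06835047 -131.46871      40.        ]
base ((331.1848449707031, 203.39952087402344), (39.8302001953125, 73.36026763916016), 1.7357046604156494)
[457.1 -88.1  14. ]
[629.4 -92.5  14. ]
[ 626.6 -186.4   14. ]
[ 454.7 -180.7   14. ]
```

View pics/crop1.png

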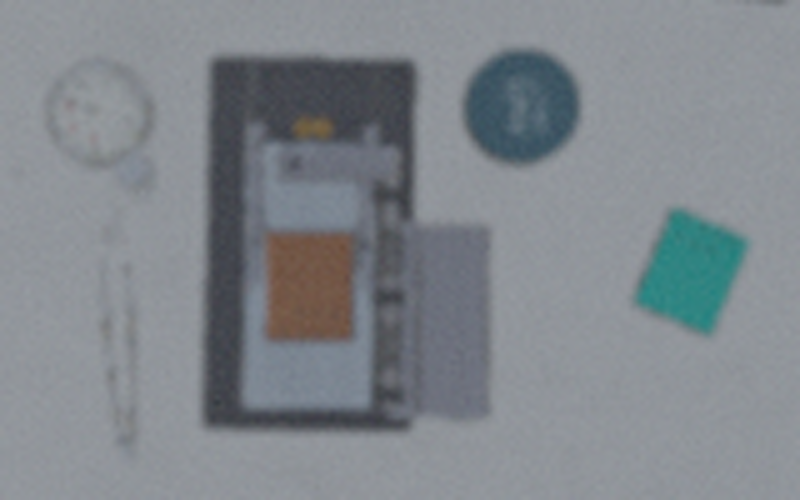

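View pics/crop2.png

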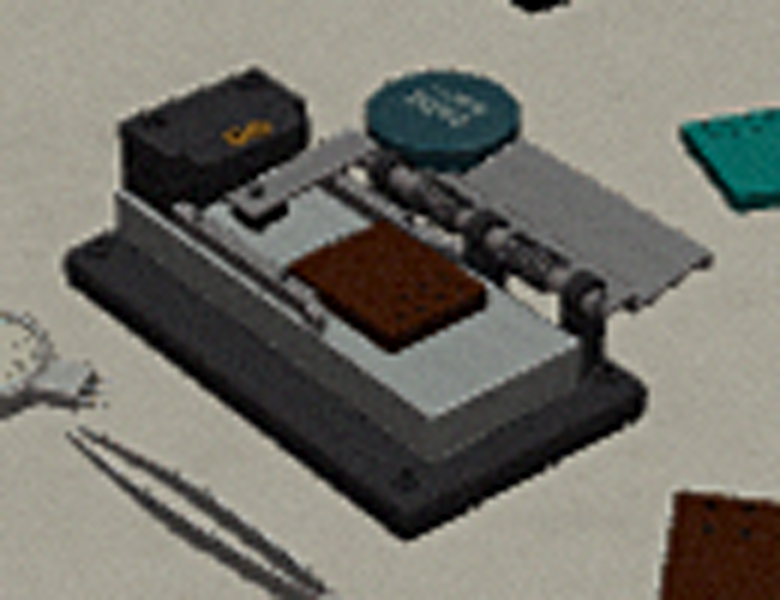

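The crop confirms it: the brown plate (crop1 267–354, 233–340), with holes near its rear edge, lies between the rails. The tail strip is at crop1 (405–490, 225–418). Next I'll work out the jig pose and the first approach.

```bash
python3 - <<'E'
from h import *
c=pickle.load(open("d.pkl","rb"))["top"]
P=lambda x,y,z:ray(c,(270+(x+.5)/5-.5,155+(y+.5)/5-.5),z)[:2].round(1)
print("tail far L,R, near L,R",P(413,225,41),P(490,226,41),P(406,416,41),P(489,418,41))
print("stage rear L,R",P(242,409,32),P(372,410,32),"stop-end rails",P(256,125,39),P(372,125,39))
print("coupon",P(267,233,40),P(354,233,40),P(354,340,40),P(267,340,40))
print("base rear",P(204,427,14),P(411,428,14),"foot/arm near edge",P(280,180,50),P(385,183,50),"far",P(385,147,50))
# waypoints in start tool frame
y=2.70186;R=np.array([[np.cos(y),np.sin(y),0],[np.sin(y),-np.cos(y),0],[0,0,-1]])
for w in([310,340,200],[390,60,200],[480,-170,200]):
    print(w,R.T@(np.array(w)-[276.7,588.2,176.7]))
E
```

```text
tail far L,R, near L,R [ 548.3 -184.4] [ 547.9 -219.4] [ 461.9 -181. ] [ 461.1 -218.4]
stage rear L,R [ 464.7 -106.8] [ 464.4 -166.1] stop-end rails [ 594.3 -112.9] [ 594.3 -166. ]
coupon [ 544.6 -118.1] [ 544.7 -157.7] [ 496.1 -157.6] [ 496.  -118.2]
base rear [455.9 -88.7] [ 455.8 -184.9] foot/arm near edge [ 567.9 -124. ] [ 566.6 -171.3] far [ 582.9 -171.3]
[310, 340, 200] [-135.7901576  -210.41188915  -23.3       ]
[390, 60, 200] [-327.37471691 -429.71842493  -23.3       ]
[480, -170, 200] [-506.72305288 -599.52470982  -23.3       ]
```

Request:
{"name": "play_rows", "arguments": {"moves": [[-0.027,-0.042,-0.005,8],[-0.054,-0.084,-0.01,16],[-0.081,-0.126,-0.015,24],[-0.108,-0.168,-0.02,32],[-0.135,-0.21,-0.023,40],[-0.169,-0.245,-0.023,48],[-0.203,-0.28,-0.023,56],[-0.237,-0.315,-0.023,64]], "jaw": 0.43}}

```text
time_s: 0.9
tcp_pos: [357.1, 200.4, 199.8]
orientation: [3.141, -0.0, 1.58]
wrist_force: [0.5, 0.5, -0.2]
opening: 0.57
gripper_force: 0.0
```

Request:
{"name": "play_rows", "arguments": {"moves": [[-0.046,0.015,0,8],[-0.092,0.03,0,16],[-0.138,0.045,0,24],[-0.184,0.06,0,32],[-0.23,0.075,0,40],[-0.276,0.09,0,48],[-0.322,0.105,0,56],[-0.368,0.117,0,64]]}}

```text
time_s: 1.7
tcp_pos: [479.7, -165.7, 199.5]
orientation: [-3.141, -0.0, 0.463]
wrist_force: [-0.1, 0.6, 0.9]
opening: 0.569
gripper_force: 0.0
```

Request:
{"name": "play_rows", "arguments": {"moves": [[0,0,0.01,7],[0,0,0.02,14],[0,0,0.03,21],[0,0,0.045,27.4],[0,0,0.06,27.4],[0,0,0.07,27.4],[0,0,0.08,27.4],[0,0,0.08,27.4]]}}

```text
time_s: 2.5
tcp_pos: [478.4, -163.6, 118.6]
orientation: [-3.141, 0.002, -0.01]
wrist_force: [0.1, -0.1, -0.2]
opening: 0.572
gripper_force: 0.0
```

```bash
python3 - <<'E'
from cell import env
from h import *
s=env.state();c=env.camera("wrist")
cv2.imwrite("pics/w1.png",c["color"][:,:,::-1]);pickle.dump((s,c),open("w1.pkl","wb"))
print(s["tcp_pos"],s["orientation"],c["hand_eye"],c["fx"])
E
```

```text
[ 478.42847812 -163.64049208  118.62443626] [-3.14077050e+00  1.98054792e-03 -1.03155414e-02] [[-3.65599442e-04 -9.68725769e-01 -2.48133534e-01  7.30748753e+01]
 [ 9.99999911e-01 -3.02370827e-04 -2.92926947e-04 -6.13751764e-01]
 [ 2.08737541e-04 -2.48133619e-01  9.68725794e-01 -2.07955516e+02]
 [ 0.00000000e+00  0.00000000e+00  0.00000000e+00  1.00000000e+00]] 337.1732624333459
```

View pics/w1.png

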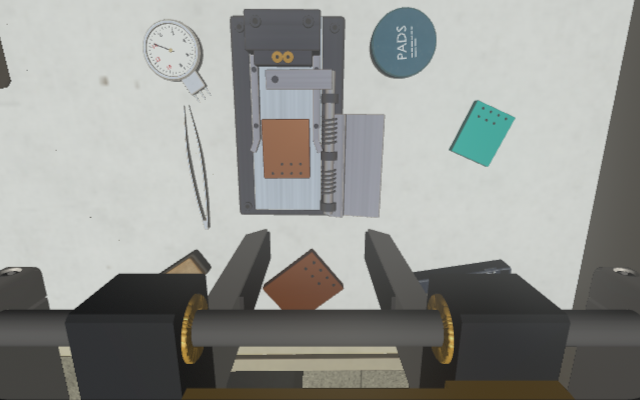

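The wrist view shows the coupon at (262–310, 119–178), the tail at (343–384, 114–216) and the stage's rear edge at row 210. The tips are still behind and above it.

```bash
cat >> h.py <<'E'
from scipy.spatial.transform import Rotation as Ro
def wcam(s,c):
    T=np.eye(4);T[:3,:3]=Ro.from_euler("xyz",s["orientation"]).as_matrix();T[:3,3]=s["tcp_pos"]
    M=np.linalg.inv(T@c["hand_eye"]);return dict(c,R=M[:3,:3],t=M[:3,3])
E
python3 - <<'E'
from h import *
s,c=pickle.load(open("w1.pkl","rb"));im=c["color"];k=wcam(s,c)
h=cv2.cvtColor(im,cv2.COLOR_RGB2HSV);m=(h[...,0]<20)&(h[...,1]>110);m[:, :250]=0;m[:,325:]=0;m[:112]=0;m[200:]=0
r=cv2.minAreaRect(big(m));print(r)
for p in cv2.boxPoints(r):print(ray(k,p,40).round(1))
for n,p,z in[("tailfarL",(345,114),41),("tailfarR",(384,115),41),("tailnearR",(380,216),41),("stageL",(253,210),32),("stageR",(321,210),32),("stopnoseL",(251,66),46),("stopnoseR",(321,66),46),("blocktopL",(244,10),58),("blocktopR",(321,10),58),("foot corner",(266,88),50),("railL",(250,150),39),("railR",(322,150),39)]:print(n,ray(k,p,z).round(1))
E
```

```text
((285.0, 148.0), (56.0, 46.0), 90.0)
[ 547.  -118.1   40. ]
[ 546.6 -156.1   40. ]
[ 499.6 -155.3   40. ]
[ 500.1 -115.6   40. ]
tailfarL [ 551.  -186.5   41. ]
tailfarR [ 549.9 -218.5   41. ]
tailnearR [ 463.3 -218.4   41. ]
stageL [ 467.4 -104.5   32. ]
stageR [ 466.7 -166.3   32. ]
stopnoseL [ 588.1 -112.6   46. ]
stopnoseR [ 587.5 -167.1   46. ]
blocktopL [ 624.2 -112.    58. ]
blocktopR [ 623.6 -167.2   58. ]
foot corner [ 571.4 -124.    50. ]
railL [ 522.3 -106.4   39. ]
railR [ 521.7 -167.5   39. ]
```

Request:
{"name": "play_rows", "arguments": {"moves": [[0,0.002,0.01,0.5],[0.001,0.005,0.02,0.9],[0.001,0.005,0.03,0.9],[0.001,0.005,0.04,0.9],[0.001,0.005,0.05,0.9],[0.001,0.005,0.06,0.9],[0.001,0.005,0.066,0.9],[0.001,0.005,0.066,0.9]]}}

```text
time_s: 3.35
tcp_pos: [479.5, -168.9, 52.7]
orientation: [-3.141, 0.002, -0.026]
wrist_force: [-0.4, -0.1, 0.4]
opening: 0.57
gripper_force: 0.0
```

```bash
python3 - <<'E'
from cell import env
from h import *
s=env.state();c=env.camera("wrist")
cv2.imwrite("pics/w2.png",c["color"][:,:,::-1]);pickle.dump((s,c),open("w2.pkl","wb"))
print(s["tcp_pos"],s["orientation"],s["wrist_force"])
E
```

```text
[ 479.46774367 -168.86296011   52.73471396] [-3.14109076e+00  1.64079716e-03 -2.62899286e-02] [-0.35234157 -0.10184762  0.41479376]
```

View pics/w2.png

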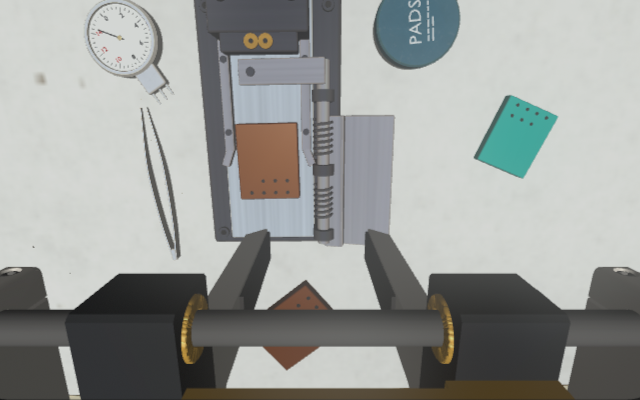

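The wrist view shows the coupon at (237–299, 122–199) and the tail at (343–393, 115–245). The tips sit at (258,235) and (378,235), still above the stage.

```bash
python3 - <<'E'
from h import *
s,c=pickle.load(open("w2.pkl","rb"));k=wcam(s,c);im=c["color"]
T=Ro.from_euler("xyz",s["orientation"]).as_matrix()
for n,p,z in[("cFL",(236.5,123.5),40),("cFR",(297.5,122),40),("cRR",(299.5,198),40),("cRL",(241,199),40),("tailfarL",(344,115),41),("tailfarR",(394,115),41),("tailnearR",(390,245),41),("stageL",(229,237),32),("stageR",(314,237),32),("stop noseL",(220,53),46),("noseR",(298,53),46)]:
    w=ray(k,p,z);print(n,w.round(1),"tool",(T.T@(w-s["tcp_pos"])).round(1))
for y in(-33,33,-27,27,-39,39):
  for x in (8,):
    X=k["R"]@(T@[x,y,0]+s["tcp_pos"])+k["t"];print("tip",y,(X[0]/X[2]*k["fx"]+k["cx"]).round(),(X[1]/X[2]*k["fy"]+k["cy"]).round())
E
```

```text
cFL [ 548.  -118.5   40. ] tool [ 67.2 -52.1  12.7]
cFR [ 547.8 -157.5   40. ] tool [ 68.1 -13.2  12.6]
cRR [ 497.9 -156.8   40. ] tool [ 18.1 -12.6  12.7]
cRL [ 498.3 -117.3   40. ] tool [ 17.4 -52.1  12.7]
tailfarL [ 551.4 -187.1   41. ] tool [72.4 16.3 11.6]
tailfarR [ 550.6 -218.6   41. ] tool [72.4 47.9 11.6]
tailnearR [ 462.8 -218.5   41. ] tool [-15.4  50.   11.7]
stageL [ 468.3 -104.4   32. ] tool [-12.8 -64.2  20.8]
stageR [ 466.7 -165.6   32. ] tool [-12.8  -2.9  20.8]
stop noseL [ 588.9 -113.7   46. ] tool [107.9 -58.    6.6]
noseR [ 587.7 -159.8   46. ] tool [107.9 -11.9   6.6]
tip -33 267.0 218.0
tip 33 369.0 218.0
tip -27 276.0 218.0
tip 27 360.0 218.0
tip -39 258.0 218.0
tip 39 379.0 218.0
```

```bash
python3 - <<'E'
import cv2
im=cv2.imread("pics/w2.png")[190:290,230:400]
cv2.imwrite("pics/w2c.png",cv2.resize(cv2.convertScaleAbs(im,alpha=1.6),None,fx=4.5,fy=4.5,interpolation=cv2.INTER_CUBIC))
E
```

```text
(no output)
```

View pics/w2c.png

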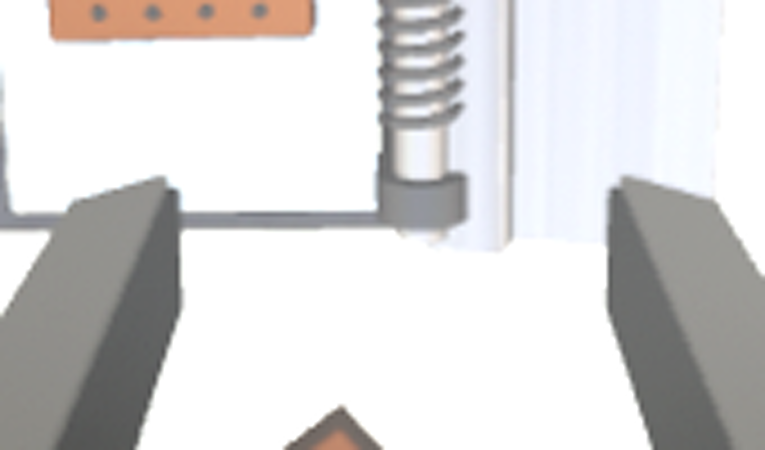

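```bash
python3 - <<'E'
from h import *
s,c=pickle.load(open("w2.pkl","rb"));k=wcam(s,c)
T=Ro.from_euler("xyz",s["orientation"]).as_matrix()
for z in(0,-5,-10,-15,-20,-25):
  o=[]
  for p in((8,-26.8,z),(-8,-26.8,z),(8,26.8,z),(8,-39.3,z)):
    X=k["R"]@(T@p+s["tcp_pos"])+k["t"];o.append(((X[:2]/X[2])*[k["fx"],k["fy"]]+[k["cx"],k["cy"]]).round(1))
  print(z,o)
# free fit: front & rear inner corner -> tool x,y for z
for z in(0,-5,-10,-20):
  for p in((269.5,231),(270,256.5),(365.5,231)):
    w=np.array(p);o=-k["R"].T@k["t"];d=k["R"].T@[(w[0]-k["cx"])/k["fx"],(w[1]-k["cy"])/k["fy"],1]
    ot=T.T@(o-s["tcp_pos"]);dt=T.T@d;print(z,p,(ot+dt*(z-ot[2])/dt[2]).round(1))
E
```

```text
0 [array([276.7, 218. ]), array([277.4, 241.3]), array([359.7, 218. ]), array([257.3, 218. ])]
-5 [array([275.7, 220.4]), array([276.5, 244.1]), array([360.7, 220.4]), array([255.9, 220.4])]
-10 [array([274.8, 222.9]), array([275.6, 247.1]), array([361.7, 222.8]), array([254.5, 222.9])]
-15 [array([273.8, 225.5]), array([274.6, 250.2]), array([362.8, 225.4]), array([253. , 225.5])]
-20 [array([272.7, 228.2]), array([273.6, 253.5]), array([363.9, 228.2]), array([251.4, 228.2])]
-25 [array([271.6, 231. ]), array([272.5, 256.9]), array([365., 231.]), array([249.8, 231. ])]
0 (269.5, 231) [ -0.9 -31.7   0. ]
0 (270, 256.5) [-18.8 -32.    0. ]
0 (365.5, 231) [-0.9 30.8  0. ]
-5 (269.5, 231) [  0.9 -31.   -5. ]
-5 (270, 256.5) [-16.6 -31.3  -5. ]
-5 (365.5, 231) [ 0.9 30.1 -5. ]
-10 (269.5, 231) [  2.7 -30.2 -10. ]
-10 (270, 256.5) [-14.4 -30.5 -10. ]
-10 (365.5, 231) [  2.7  29.3 -10. ]
-20 (269.5, 231) [  6.2 -28.7 -20. ]
-20 (270, 256.5) [-10. -29. -20.]
-20 (365.5, 231) [  6.2  27.8 -20. ]
```

The tips look further from the TCP than expected, so contact will settle it. I'll descend gently and watch the force.

Request:
{"name": "play_rows", "arguments": {"moves": [[0,0,0.003,0],[0,0,0.006,0],[0,0,0.009,0],[0,0,0.011,0],[0,0,0.013,0],[0,0,0.015,0],[0,0,0.015,0],[0,0,0.015,0]]}}

```text
time_s: 4.2
tcp_pos: [480.1, -169.1, 38.6]
orientation: [3.142, 0.0, -0.026]
wrist_force: [0.1, -0.3, -0.3]
opening: 0.573
gripper_force: 0.0
```

```bash
python3 - <<'E'
from cell import env
from h import *
s=env.state();c=env.camera("wrist");d=env.camera("scene")
pickle.dump((s,c,d),open("w3.pkl","wb"))
a=cv2.resize(c["color"][100:290,200:420,::-1],(640,553),interpolation=cv2.INTER_CUBIC)[:290*2]
cv2.imwrite("pics/w3.png",cv2.convertScaleAbs(a[:, :],alpha=1.4))
b=d["color"][130:270,250:420,::-1]
b=cv2.convertScaleAbs(cv2.resize(b,None,fx=2.3,fy=2.3,interpolation=cv2.INTER_CUBIC),alpha=1.3)
a2=cv2.convertScaleAbs(cv2.resize(c["color"][110:290,210:420,::-1],(400,343),interpolation=cv2.INTER_CUBIC),alpha=1.3)
o=np.zeros((345,800,3),np.uint8);o[:322,:391]=b;o[:343,400:]=a2;cv2.imwrite("pics/both.png",o)
E
```

```text
(no output)
```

View pics/both.png

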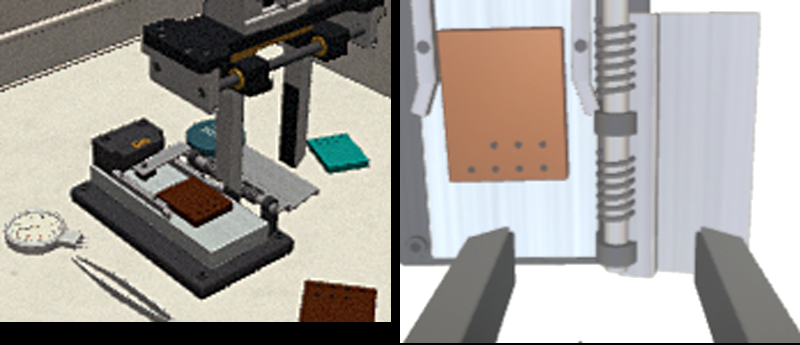

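```bash
python3 - <<'E'
from h import *
s,c,d=pickle.load(open("w3.pkl","rb"))
T=Ro.from_euler("xyz",s["orientation"]).as_matrix()
print(s["tcp_pos"],s["wrist_force"])
def pr(k,X):
    X=k["R"]@X+k["t"];return (X[:2]/X[2])*[k["fx"],k["fy"]]+[k["cx"],k["cy"]]
k=wcam(s,c)
for z in(0,-10,-20,-25):
  for y in(-27,27,-39,39):
    a=[pr(d,T@[x,y,z]+s["tcp_pos"])for x in(-8,8)];print(z,y,[((p-[250,130])*2.3).round() for p in a],"wrist",[((pr(k,T@[x,y,z]+s["tcp_pos"])-[210,110])*1.905+[400,0]).round() for x in(-8,8)])
E
```

```text
[ 480.10054336 -169.14066569   38.64135671] [ 0.06325806 -0.29250096 -0.34484839]
0 -27 [array([240., 222.]), array([226., 212.])] wrist [array([528., 250.]), array([526., 206.])]
0 27 [array([290., 197.]), array([277., 188.])] wrist [array([684., 250.]), array([686., 206.])]
0 -39 [array([228., 228.]), array([214., 218.])] wrist [array([493., 250.]), array([491., 206.])]
0 39 [array([301., 191.]), array([287., 183.])] wrist [array([719., 250.]), array([721., 206.])]
-10 -27 [array([240., 211.]), array([226., 202.])] wrist [array([524., 261.]), array([523., 215.])]
-10 27 [array([291., 186.]), array([277., 178.])] wrist [array([688., 261.]), array([690., 215.])]
-10 -39 [array([228., 217.]), array([214., 207.])] wrist [array([488., 261.]), array([486., 215.])]
-10 39 [array([302., 181.]), array([288., 172.])] wrist [array([724., 261.]), array([727., 215.])]
-20 -27 [array([240., 200.]), array([226., 191.])] wrist [array([520., 273.]), array([519., 225.])]
-20 27 [array([292., 176.]), array([278., 167.])] wrist [array([692., 273.]), array([694., 225.])]
-20 -39 [array([228., 206.]), array([215., 197.])] wrist [array([482., 273.]), array([480., 225.])]
-20 39 [array([303., 170.]), array([289., 162.])] wrist [array([730., 273.]), array([733., 225.])]
-25 -27 [array([240., 195.]), array([227., 186.])] wrist [array([518., 280.]), array([517., 231.])]
-25 27 [array([292., 170.]), array([278., 162.])] wrist [array([694., 280.]), array([696., 231.])]
-25 -39 [array([228., 201.]), array([215., 191.])] wrist [array([479., 280.]), array([477., 231.])]
-25 39 [array([303., 165.]), array([289., 157.])] wrist [array([733., 280.]), array([736., 231.])]
```

Both views place the real fingertips about 25 mm above the reported TCP, so I'll keep descending and watch the force.

Request:
{"name": "play_rows", "arguments": {"moves": [[0,0,0.004,0],[0,0,0.008,0],[0,0,0.011,0],[0,0,0.014,0],[0,0,0.017,0],[0,0,0.019,0],[0,0,0.019,0],[0,0,0.019,0]]}}

```text
time_s: 5.1
tcp_pos: [480.1, -169.1, 19.6]
orientation: [-3.142, 0.0, -0.026]
wrist_force: [0.8, 0.4, 0.5]
opening: 0.566
gripper_force: 0.0
```

Request:
{"name": "play_rows", "arguments": {"moves": [[0,0,0.001,0],[0,0,0.002,0],[0,0,0.003,0],[0,0,0.003,0],[0,0,0.003,0],[0,0,0.003,0],[0,0,0.003,0],[0,0,0.003,0]]}}

```text
time_s: 5.9
tcp_pos: [480.1, -169.1, 16.7]
orientation: [-3.142, 0.0, -0.026]
wrist_force: [0.0, 1.1, 0.2]
opening: 0.568
gripper_force: 0.0
```

Request:
{"name": "play_rows", "arguments": {"moves": [[0,0,0.0005,0],[0,0,0.001,0],[0,0,0.0015,0],[0,0,0.002,0],[0,0,0.002,0],[0,0,0.002,0],[0,0,0.002,0],[0,0,0.002,0]]}}

```text
time_s: 6.7
tcp_pos: [480.1, -169.1, 14.7]
orientation: [-3.142, -0.0, -0.026]
wrist_force: [0.2, 0.5, 0.3]
opening: 0.568
gripper_force: 0.0
```

Request:
{"name": "play_rows", "arguments": {"moves": [[0,0,0.0005,0],[0,0,0.001,0],[0,0,0.0015,0],[0,0,0.002,0],[0,0,0.002,0],[0,0,0.002,0],[0,0,0.002,0],[0,0,0.002,0]]}}

```text
time_s: 7.5
tcp_pos: [480.1, -169.1, 12.7]
orientation: [3.142, 0.0, -0.026]
wrist_force: [0.3, 0.3, -0.3]
opening: 0.569
gripper_force: 0.0
```

```bash
python3 - <<'E'
from cell import env
from h import *
s=env.state();c=env.camera("wrist");d=env.camera("scene")
pickle.dump((s,c,d),open("w4.pkl","wb"));print(s["tcp_pos"],s["wrist_force"],s["torque"])
b=d["color"][160:240,280:400,::-1]
b=cv2.convertScaleAbs(cv2.resize(b,(396,264),interpolation=cv2.INTER_CUBIC),alpha=1.4)
a2=cv2.convertScaleAbs(cv2.resize(c["color"][110:290,200:420,::-1],(400,327),interpolation=cv2.INTER_CUBIC),alpha=1.2)
o=np.zeros((345,800,3),np.uint8);o[:264,:396]=b;o[:327,400:]=a2;cv2.imwrite("pics/both2.png",o)
E
```

```text
[ 480.11848555 -169.130782     12.66925495] [ 0.29631053  0.26157951 -0.34969708] [-0.01020474  0.14663153  0.01595794]
```

View pics/both2.png

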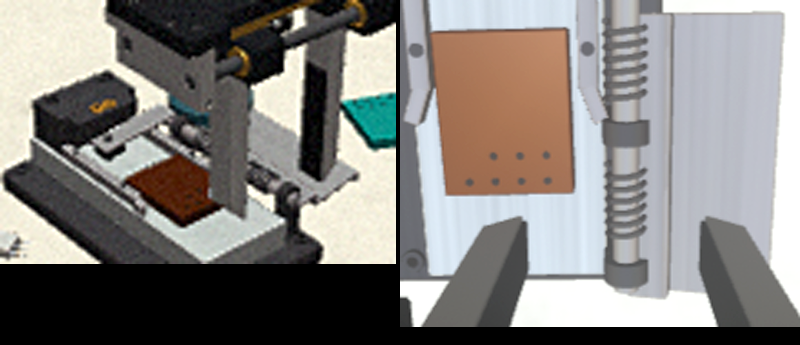

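```bash
python3 - <<'E'
from h import *
s,c,d=pickle.load(open("w4.pkl","rb"))
T=Ro.from_euler("xyz",s["orientation"]).as_matrix()
def pr(k,X):
    X=k["R"]@X+k["t"];return (X[:2]/X[2])*[k["fx"],k["fy"]]+[k["cx"],k["cy"]]
k=wcam(s,c)
for z in(-20,-25,-30,-35):
  for y in(-27,27,-39,39):
    print(z,y,[((pr(d,T@[x,y,z]+s["tcp_pos"])-[280,160])*3.3).round()for x in(-8,8)],"wrist",[((pr(k,T@[x,y,z]+s["tcp_pos"])-[200,110])*1.818+[400,0]).round() for x in(-8,8)])
for n,X in(("tail y-58 x473",[473,-196,41]),("tail x489",[489,-196,41])):print(n,((pr(d,np.array(X))-[280,160])*3.3).round())
E
```

```text
-20 -27 [array([244., 228.]), array([225., 215.])] wrist [array([533., 261.]), array([532., 215.])]
-20 27 [array([317., 192.]), array([297., 180.])] wrist [array([697., 261.]), array([699., 215.])]
-20 -39 [array([228., 236.]), array([208., 223.])] wrist [array([497., 261.]), array([494., 215.])]
-20 39 [array([333., 184.]), array([313., 172.])] wrist [array([733., 261.]), array([736., 215.])]
-25 -27 [array([245., 221.]), array([225., 207.])] wrist [array([531., 267.]), array([530., 220.])]
-25 27 [array([318., 185.]), array([298., 172.])] wrist [array([699., 267.]), array([701., 220.])]
-25 -39 [array([228., 229.]), array([208., 215.])] wrist [array([494., 267.]), array([491., 220.])]
-25 39 [array([333., 177.]), array([313., 165.])] wrist [array([736., 267.]), array([739., 220.])]
-30 -27 [array([245., 213.]), array([225., 200.])] wrist [array([529., 274.]), array([527., 226.])]
-30 27 [array([318., 177.]), array([298., 165.])] wrist [array([701., 274.]), array([703., 225.])]
-30 -39 [array([228., 221.]), array([208., 208.])] wrist [array([491., 274.]), array([488., 226.])]
-30 39 [array([334., 170.]), array([314., 157.])] wrist [array([739., 274.]), array([742., 225.])]
-35 -27 [array([245., 205.]), array([225., 192.])] wrist [array([527., 280.]), array([525., 231.])]
-35 27 [array([319., 170.]), array([299., 157.])] wrist [array([703., 280.]), array([705., 231.])]
-35 -39 [array([228., 214.]), array([208., 200.])] wrist [array([488., 280.]), array([485., 231.])]
-35 39 [array([334., 162.]), array([314., 150.])] wrist [array([743., 280.]), array([745., 231.])]
tail y-58 x473 [316. 178.]
tail x489 [296. 166.]
```

The tips are right at the tail's surface, so I'll continue in small steps.

Request:
{"name": "play_rows", "arguments": {"moves": [[0,0,0.0005,0],[0,0,0.001,0],[0,0,0.0015,0],[0,0,0.002,0],[0,0,0.002,0],[0,0,0.002,0],[0,0,0.002,0],[0,0,0.002,0]]}}

```text
time_s: 8.4
tcp_pos: [480.2, -169.1, 10.7]
orientation: [-3.142, -0.0, -0.026]
wrist_force: [-0.7, 0.5, 4.6]
opening: 0.573
gripper_force: 2.2
```

Request:
{"name": "play_rows", "arguments": {"moves": [[0,0,0.001,0],[0,0,0.002,0],[0,0,0.003,0],[0,0,0.004,0],[0,0,0.0045,0],[0,0,0.0045,0],[0,0,0.0045,0],[0,0,0.0045,0]]}}

```text
time_s: 9.2
tcp_pos: [480.2, -168.3, 6.3]
orientation: [-3.14, -0.0, -0.026]
wrist_force: [-1.1, 2.5, 7.7]
opening: 0.572
gripper_force: 4.1
```

```bash
python3 - <<'E'
from cell import env
from h import *
s=env.state();c=env.camera("wrist");d=env.camera("scene")
pickle.dump((s,c,d),open("w5.pkl","wb"));print(s["tcp_pos"],s["wrist_force"],s["torque"],s["opening"])
b=d["color"][160:240,280:400,::-1]
b=cv2.convertScaleAbs(cv2.resize(b,(396,264),interpolation=cv2.INTER_CUBIC),alpha=1.4)
a2=cv2.convertScaleAbs(cv2.resize(c["color"][0:290,180:420,::-1],(400,483),interpolation=cv2.INTER_CUBIC),alpha=1.2)
o=np.zeros((500,800,3),np.uint8);o[:264,:396]=b;o[:483,400:]=a2;cv2.imwrite("pics/both3.png",o)
E
```

```text
[ 480.23790927 -168.318917      6.34738545] [-1.14861851  2.47698941  7.74909513] [ 0.37326779  0.36262032 -0.03379731] 0.5719354462922097
```

View pics/both3.png

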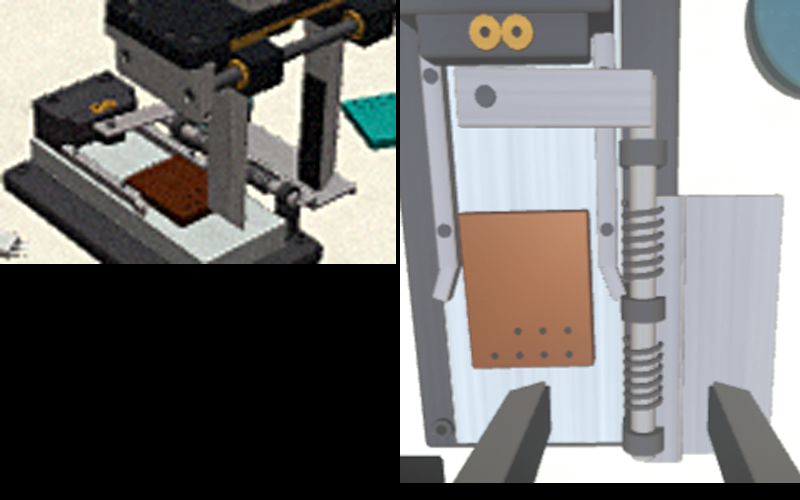

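The foot is visibly raised, with 7.7 N on the tail, and the pusher (right view, ~545,385) is centred behind the coupon (470–593, rear row 365). Now I'll push.

Request:
{"name": "play_rows", "arguments": {"moves": [[0.003,0,0,0],[0.006,0,0,0],[0.009,0,0,0],[0.012,0,0,0],[0.015,0,0,0],[0.018,0,0,0],[0.021,0,0,0],[0.024,0,0,0]]}}

```text
time_s: 10.1
tcp_pos: [501.3, -170.2, 5.9]
orientation: [-3.141, 0.004, -0.028]
wrist_force: [-5.3, -1.1, 8.3]
opening: 0.572
gripper_force: 3.8
```

```bash
cat > m.py <<'E'
from cell import env
from h import *
s=env.state();c=env.camera("wrist");k=wcam(s,c);im=c["color"]
print(s["tcp_pos"].round(1),s["wrist_force"].round(1),round(s["opening"],3))
h=cv2.cvtColor(im,cv2.COLOR_RGB2HSV);m=(h[...,0]<20)&(h[...,1]>90)&(im[...,2]<100);m[:, :215]=0;m[:,325:]=0;m[:70]=0;m[260:]=0
m=cv2.morphologyEx(m.astype(np.uint8),cv2.MORPH_OPEN,np.ones((3,3)))
r=cv2.minAreaRect(big(m));print(r)
for p in cv2.boxPoints(r):print(p.round(),ray(k,p,40).round(1))
E
python3 m.py
```

```text
[ 501.3 -170.2    5.9] [-5.3 -1.1  8.3] 0.572
((254.46505737304688, 185.30177307128906), (92.53440856933594, 76.10493469238281), 87.1375961303711)
[214. 141.] [ 562.7 -118.9   40. ]
[290. 137.] [ 563.5 -157.6   40. ]
[295. 230.] [ 513.9 -157.7   40. ]
[219. 233.] [ 512.9 -116.2   40. ]
```

Request:
{"name": "play_rows", "arguments": {"moves": [[0.003,0,0,0],[0.006,0,0,0],[0.009,0,0,0],[0.012,0,0,0],[0.015,0,0,0],[0.018,0,0,0],[0.021,0,0,0],[0.024,0,0,0]]}}

```text
time_s: 10.95
tcp_pos: [525.4, -171.0, 5.9]
orientation: [-3.142, 0.004, -0.028]
wrist_force: [-5.2, 0.6, 8.2]
opening: 0.568
gripper_force: 3.8
```

```bash
python3 m.py
```

```text
[ 525.4 -171.     5.9] [-5.2  0.6  8.2] 0.568
((256.5343017578125, 203.23519897460938), (56.14501190185547, 74.24913787841797), 88.40885925292969)
[219. 176.] [ 568.5 -120.1   40. ]
[293. 174.] [ 568.5 -158.9   40. ]
[294. 230.] [ 537.6 -158.3   40. ]
[220. 232.] [ 537.5 -117.8   40. ]
```

Request:
{"name": "play_rows", "arguments": {"moves": [[0.001,0,0,0],[0.002,0,0,0],[0.003,0,0,0],[0.004,0,0,0],[0.005,0,0,0],[0.006,0,0,0],[0.007,0,0,0],[0.008,0,0,0]]}}

```text
time_s: 11.8
tcp_pos: [533.2, -171.2, 5.9]
orientation: [-3.141, 0.004, -0.028]
wrist_force: [-4.9, 0.0, 7.2]
opening: 0.571
gripper_force: 3.8
```

Request:
{"name": "play_rows", "arguments": {"moves": [[0.0005,0,0,0],[0.001,0,0,0],[0.0015,0,0,0],[0.002,0,0,0],[0.002,0,0,0],[0.002,0,0,0],[0.002,0,0,0],[0.002,0,0,0]]}}

```text
time_s: 12.6
tcp_pos: [535.4, -171.3, 5.9]
orientation: [3.142, 0.004, -0.028]
wrist_force: [-6.2, -0.4, 7.2]
opening: 0.57
gripper_force: 3.6
```

```bash
python3 m.py
```

```text
[ 535.4 -171.3    5.9] [-6.2 -0.4  7.2] 0.57
((257.35986328125, 213.4358367919922), (35.84077072143555, 72.50862884521484), 88.02507019042969)
[221. 197.] [ 567.5 -120.2   40. ]
[293. 194.] [ 567.8 -158.7   40. ]
[294. 230.] [ 547.7 -158.4   40. ]
[222. 233.] [ 547.4 -118.9   40. ]
```

Request:
{"name": "play_rows", "arguments": {"moves": [[0.0005,0,0,0],[0.001,0,0,0],[0.0015,0,0,0],[0.002,0,0,0],[0.002,0,0,0],[0.002,0,0,0],[0.002,0,0,0],[0.002,0,0,0]]}}

```text
time_s: 13.45
tcp_pos: [535.6, -171.2, 5.7]
orientation: [-3.141, 0.007, -0.028]
wrist_force: [-8.1, 0.7, 9.8]
opening: 0.569
gripper_force: 5.1
```

Request:
{"name": "play_rows", "arguments": {"moves": [[0.001,0,0,0],[0.002,0,0,0],[0.003,0,0,0],[0.003,0,0,0],[0.003,0,0,0],[0.003,0,0,0],[0.003,0,0,0],[0.003,0,0,0]]}}

```text
time_s: 14.25
tcp_pos: [535.7, -171.2, 5.7]
orientation: [-3.14, 0.011, -0.028]
wrist_force: [-13.6, -0.4, 13.3]
opening: 0.572
gripper_force: 8.1
```

```bash
python3 m.py
```

```text
[ 535.7 -171.2    5.7] [-13.6  -0.4  13.3] 0.572
((257.63177490234375, 214.79470825195312), (35.29178237915039, 72.90170288085938), 87.70938873291016)
[221. 199.] [ 567.1 -120.2   40. ]
[293. 196.] [ 567.6 -158.9   40. ]
[295. 231.] [ 547.9 -158.7   40. ]
[222. 234.] [ 547.3 -118.9   40. ]
```

The coupon is firmly against the stop: 13.6 N with no further travel. I'll back off with the tail still held, then let it up.

Request:
{"name": "play_rows", "arguments": {"moves": [[-0.002,0,0,0],[-0.004,0,0,0],[-0.006,0,0,0],[-0.008,0,0,0],[-0.01,0,0,0],[-0.012,0,0,0],[-0.012,0,0,0],[-0.012,0,0,0]]}}

```text
time_s: 15.1
tcp_pos: [534.6, -171.7, 7.2]
orientation: [3.139, -0.006, -0.025]
wrist_force: [4.3, 0.8, 6.0]
opening: 0.569
gripper_force: 3.2
```

```bash
python3 m.py
```

```text
[ 534.6 -171.7    7.2] [4.3 0.8 6. ] 0.569
((257.5680847167969, 209.791015625), (36.81831741333008, 72.7832260131836), 88.60282135009766)
[221. 192.] [ 568.3 -120.4   40. ]
[294. 190.] [ 568.3 -159.2   40. ]
[294. 227.] [ 547.6 -158.8   40. ]
[222. 229.] [ 547.7 -118.9   40. ]
```

Request:
{"name": "play_rows", "arguments": {"moves": [[-0.002,0,0,0],[-0.004,0,0,0],[-0.005,0,0,0],[-0.005,0,0,0],[-0.005,0,-0.002,0],[-0.005,0,-0.004,0],[-0.005,0,-0.006,0],[-0.005,0,-0.008,0]]}}

```text
time_s: 15.95
tcp_pos: [525.2, -170.0, 13.7]
orientation: [-3.141, 0.002, -0.026]
wrist_force: [-0.3, 0.5, -0.5]
opening: 0.572
gripper_force: 0.0
```

Request:
{"name": "play_rows", "arguments": {"moves": [[0,0,-0.003,0],[0,0,-0.008,0],[0,0,-0.018,0],[0,0,-0.033,0],[0,0,-0.05,0],[0,0,-0.065,0],[0,0,-0.08,0],[0,0,-0.08,0]]}}

```text
time_s: 16.75
tcp_pos: [527.6, -171.0, 96.6]
orientation: [3.14, -0.004, -0.026]
wrist_force: [0.3, 0.6, -0.1]
opening: 0.571
gripper_force: 0.0
```

```bash
python3 - <<'E'
from cell import env
from h import *
s=env.state();c=env.camera("wrist");k=wcam(s,c);im=c["color"]
print(s["tcp_pos"].round(1),s["wrist_force"].round(1))
h=cv2.cvtColor(im,cv2.COLOR_RGB2HSV);m=((h[...,0]<20)&(h[...,1]>90)).astype(np.uint8)
cs,_=cv2.findContours(m,0,1)
for q in cs:
    if cv2.contourArea(q)>300:
        print(cv2.contourArea(q),[ray(k,p,40)[:2].round(1) for p in cv2.boxPoints(cv2.minAreaRect(q))])
E
```

```text
[ 527.6 -171.    96.6] [ 0.3  0.6 -0.1]
1143.0 [array([354.2, -43.3]), array([ 350.6, -176. ]), array([ 338. , -175.7]), array([341.7, -41.7])]
516.5 [array([ 353.7, -351.3]), array([ 352.2, -405.6]), array([ 331.7, -408.9]), array([ 333.2, -353.7])]
1185.0 [array([ 358.6, -211.7]), array([ 354.6, -357.7]), array([ 333. , -360.3]), array([ 337. , -211.9])]
1145.0 [array([ 397. , -114.1]), array([ 395.2, -182.3]), array([ 362.7, -181.8]), array([ 364.6, -111.9])]
1260.0 [array([ 586.5, -120.7]), array([ 586.2, -159.1]), array([ 547.8, -158.5]), array([ 548. , -118.6])]
```

```bash
python3 -c "
from cell import env
print(env.close_job())"
```

```text
the job is handed in; nothing more can be done
None
```

The coupon was pushed home against the stop with the tail held down, then the tail was let up and the arm moved clear. I handed the job in at about 17 s; no verdict came back, and I did not measure the final clip angle.

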